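# Slide the bun tray home past its spring catch

## Robot

A 6-joint arm with a two-finger parallel gripper is mounted at the origin on the work surface. World frame = base frame: x ahead of the robot, y to its left, z up, the work surface at z = 0. Lengths are in m, angles in rad, forces in N, time in s.
With the tool pointing down it reaches from about 0.35 to 0.85 m from the base axis. Payload 8.1 kg.
Tool frame: the origin (TCP) lies at the very end of the fingers, on their centre line; the grasp point (between the pads) lies 19 mm behind it; z points along the fingers, y is the direction in which the jaws open and shut (so a half turn about z gives the same grasp; the last joint's range is limited). The gripper opens to 93 mm and grips with 3 to 60 N. Pads are 15 mm wide; open, the fingers measure 128 mm over their backs; the gripper's body (75 mm by 188 mm) begins 65 mm behind the grasp point.
Start: joints at [-1.368, 0.13, 1.488, -0, 1.523, -0.085], TCP at [0.17, -0.575, 0.186] pointing down, gripper open.
Joint ranges: [-2.96, 2.96], [-0.89, 2.26], [0.02, 2.5], [-1.34, 4.48], [0, 2.73], [-2.66, 2.66]. Speed limits (rad/s): [2.39, 2.39, 2.79, 3.14, 3.14, 3.14].

## Interface

Orientations are given as a unit quaternion [w, x, y, z].
In Python, from cell import telemetry, imaging, manip gives the robot as it stands.
- The arm moves only by the shell command python3 -m pendant 'ROWS' [FORCE]. ROWS is JSON, a list that holds one entry, the list of rows, each a list of 5 numbers: the shift along the tool's x, y, z each as a share of 80 mm, from -1 to 1, then the turn about the tool's z as a share of 1.5 rad, from -1 to 1, then the closure, from -1 (fully open) to 1 (shut). A call has exactly 8 rows; each row shifts and turns the commanded pose from where the row before left it, along the tool's axes as they then stand; what a row does not reach is not made up. A row lasts 1/12 s, in which the tool goes at most 41.7 mm and 7.16 degrees, less where a joint would pass 70% of its speed; a pose out of reach is approached as far as the arm can. A call with a number of a shift or a turn outside -1 to 1 is refused whole. A call with a gripper value outside its range is refused whole. The fingers move at their own pace and stop on an object; FORCE is the grip in N (left out, the last holds). Time passes only in rows, so rows that do not move let the fingers close, or fill a call up. It gives the time, the measured TCP pose, the force and the opening at its end, in the units of the state.
- telemetry.observe(): the state, without advancing time (a new reading comes with each control period).
- imaging.get_image(name): name is "scene" or "top" or "wrist"; returns the picture (480x640x3 uint8, red, green, blue); there is no depth.
- imaging.camera_model(name): a dict with "fx", "fy", "cx", "cy" (pixels), "k1" (the pictures are not rectified: a ray, as slopes to the right and down, at radius r is drawn at 1 + k1 r^2 times it, then the intrinsics apply), "R" (3x3) and "t" (3): a world point X has camera coordinates R X + t. Camera axes: x right, y down, z forward; pixel columns grow to the right and rows downward; lengths in m; the calibration is good to about 2 mm. A picture is of the moment at which its call begins: read the wrist's pose just before it. camera_model takes no time and is no camera call; for the wrist camera it gives the pose at the moment of the call.
- manip.finish_job(): hands the job in, once; it reports no verdict.
Trained networks look in the newest picture that a camera, given by its name, has taken for a name from the list of things; names that differ only in an ending like _2 or _b are one class to them, and where a whole thing is asked for, a point or a joint stands for the part that bears it (a point fixed in the world has none). Each returns a list of dicts, best first, with "confidence" (0 to 1); they miss things now and then, are a little off and sometimes report something else, mostly with a low value. They report only what shows in the picture. A call takes as long as a camera call. They do not tell look-alikes from the thing itself.
- imaging.recognise(camera, label): "box" ([left, top, right, bottom] in pixels, round what is visible of it).
- imaging.silhouettes(camera, label): "region" (480x640 bool, what is visible of it) and "box" ([left, top, right, bottom] in pixels, round what is visible of it).
- imaging.place_of(camera, label): "position" ([column, row] in pixels: a listed point, or the origin of a listed thing).
The state is a dict: "clock": time; "joint_positions": joint angles; "joint_velocities": joint speeds; "joint_efforts": joint torques, N m; "ee_pos": TCP position; "eef_rot": TCP orientation; "wrist_force": force on the tool from outside, world axes, zero at the start; "moment": the same for the moment, N m; "grip_width": finger opening in m.
Only numpy, scipy, OpenCV 4.12 (cv2) and the standard library are available. Lean on these libraries where they do the work, as an engineer would, in place of code of your own. Each camera call takes 0.05 s, during which the arm holds its last target.

## Task

On the wooden dock, press the sprung metal catch strip fully down with your fingertips and keep it held down while you push the small baking tray along the dock over it, all the way home to the end stop; then let go so that the catch springs up behind the tray, and move clear. Only press and push: the tray and its rolls are not to be picked up or tipped, and the jar, mug and spatula stay where they are.

Things in the scene. Friction and masses are not known exactly. Their poses are not given: they have to be found in the camera images.
- dock: Fixed wooden tray dock, 455 x 229 mm. Origin on the table top, on the centre line, at the end-stop side of the catch's teeth; x = sliding direction, z up. Reaches from x -274 (open end) to +181 mm. Base 6 mm thick; runners (top 34 mm up, y +-70 to +-100 mm) carry the tray, walls 50 mm high (inner faces y +-102.5) guide it with 2.5 mm play a side. Open lane between the runners holds the catch.
- catch (a joint): How far the sprung catch is pressed, m: 0 = up, 0.014 = fully down. One aluminium piece, moves straight down wherever it is pressed: strip plus two teeth. The tray clears the teeth only when it is pressed over 9 mm; keep it over 10 mm (best 12 to 14) all the while the tray is over the teeth. About 3.5 N starts it, 9.5 N holds it fully down; it springs up when let go.
- catch_strip (a point): Point on top of the catch's flat strip, at dock x -230 mm, y 0. The strip is 50 mm wide, runs along the lane's centre line from dock x -260 to +4 mm, under and behind the tray; its top is 26 mm above the table when up, 12 mm when fully down. The point moves with the catch.
- catch_teeth (a point): Midway between the tops of the catch's two upright teeth (dock x -8 to 0 mm, y +-34 to +-48 mm), which stand 43 mm above the table when up, 9 mm above the runners, and block the tray. The 68 mm gap between them lets a finger through. Moves with the catch.
- end_stop (a point): Middle of the end stop's face, dock x +166 mm, 45 mm above the table. The tray's front face ends against it.
- tray: Loose dark steel baking tray, 160 mm along the dock, 200 across, rim 22 high, walls 4, about 0.5 kg with its rolls. Origin: centre of its underside (34 mm up); axes as the dock's. Starts at dock x -122 to -94 mm; home is +86. Its rear face (80 mm behind the origin, 34 to 56 mm up, 6 mm past the teeth when home) can be pushed by the side of a finger whose tip presses the strip behind it.
- roll_a: Baked bread roll lying loose in the tray, 52 mm wide, 30 mm high, origin at the centre of its underside. To ride along in the tray.
- roll_b: Second roll, the same.
- roll_c: Third roll, the same.
- jar: Bystander: amber glass jar with steel lid, 64 mm wide, 85 mm high, origin at the centre of its underside. Leave alone.
- mug: Bystander: white mug, 76 mm wide plus handle, 85 mm high, origin at the centre of its underside. Leave alone.
- spatula: Bystander: spatula, 240 mm long, lying along its own x, origin under its middle. Leave alone.
Not all that is in view belongs to the job. Leave any blue look-alike of the roll_a alone. Leave any turquoise look-alike of the roll_c alone.

How it is judged:
By the outcome, as a careful person would: the job done as asked, in the order asked, and still so for the second after the job is handed in, with the robot touching nothing.
It also fails if it takes over 42 s, if anything falls off the work surface, if the arm or the gripper's body presses on something with over 40 N, if the wrist force passes 120 N, or if a joint passes its speed limit or range.

## Working session

There is one attempt and no reset: what is moved stays moved. The work goes in short steps, Python scripts to look and compute and a shell command to move; the robot and the scene stay as the last step left them, time stands still between calls to the robot, and variables do not carry over. Pictures are saved under pics/ and viewed, and the job is handed in when it is done.

```bash
mkdir -p pics; ls; python3 - <<'E'
from cell import telemetry, imaging, manip
import cv2
for n in ["scene","top"]:
    im=imaging.get_image(n); cv2.imwrite(f"pics/{n}0.png",im[:,:,::-1])
    for l in ["catch_strip","catch_teeth","end_stop","tray","dock"]:
        r=imaging.place_of(n,l); print(n,l,[(x['position'],round(x['confidence'],2)) for x in r[:3]])
s=telemetry.observe(); print(s)
E
```

```text
pics
scene catch_strip [([215.3, 230.8], 0.91), ([401.0, 262.8], 0.25)]
scene catch_teeth [([318.5, 240.9], 0.61)]
scene end_stop [([402.1, 258.5], 0.81)]
scene tray [([262.8, 237.7], 0.82)]
scene dock [([320.3, 258.5], 0.66)]
top catch_strip [([399.2, 246.3], 0.7), ([456.1, 234.8], 0.38)]
top catch_teeth [([300.3, 239.3], 0.74)]
top end_stop [([216.3, 234.9], 0.88), ([367.5, 276.1], 0.21)]
top tray [([348.5, 246.1], 0.92), ([339.3, 237.2], 0.57)]
top dock [([298.1, 242.9], 0.89)]
{'clock': 0.6, 'joint_positions': array([-1.36837971e+00,  1.30366670e-01,  1.48820594e+00,  1.11905080e-05,
        1.52297929e+00, -8.54013655e-02]), 'joint_velocities': array([-1.21693661e-04, -1.88684135e-03,  1.74233196e-04,  3.20567657e-05,
        1.88776906e-03,  2.32391045e-04]), 'joint_efforts': array([ 9.40923856e-04, -5.59402370e+01, -4.91795790e+01,  7.68930861e-02,
        2.29865609e-02, -2.81152893e-05]), 'ee_pos': array([ 0.17034434, -0.57532605,  0.18565188]), 'eef_rot': array([2.00152127e-05, 9.89662997e-01, 1.43412522e-01, 6.77082404e-06]), 'wrist_force': array([ 0.25622471, -0.40083462, -0.17428862]), 'moment': array([-0.00077805, -0.0047023 , -0.00373838]), 'grip_width': 0.09273688827824947}
```

View pics/scene0.png

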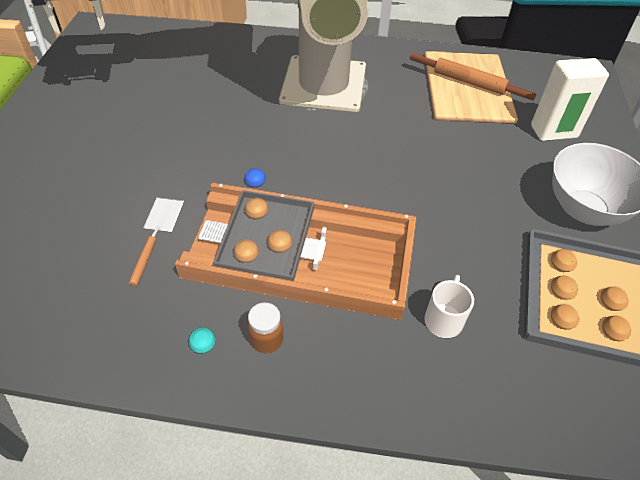

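View pics/top0.png

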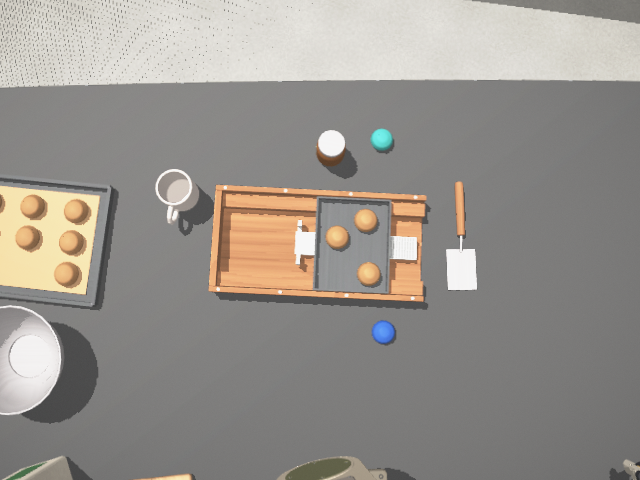

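```bash
cat > h.py <<'E'
from cell import telemetry, imaging, manip
import numpy as np, cv2
def ray(cam,px):
    m=imaging.camera_model(cam);R=np.array(m["R"]);t=np.array(m["t"])
    d=np.array([(px[0]-m["cx"])/m["fx"],(px[1]-m["cy"])/m["fy"]]);u=d.copy()
    for _ in range(30): u=d/(1+m["k1"]*(u@u))
    return -R.T@t, R.T@np.array([u[0],u[1],1])
def at(cam,px,z):
    o,d=ray(cam,px); return o+d*(z-o[2])/d[2]
def proj(cam,X):
    m=imaging.camera_model(cam);c=np.array(m["R"])@X+np.array(m["t"]);u=c[:2]/c[2];u=u*(1+m["k1"]*(u@u))
    return u*[m["fx"],m["fy"]]+[m["cx"],m["cy"]]
E
python3 - <<'E'
from h import *
P={"top":{"strip":([399.2,246.3],.026),"teeth":([300.3,239.3],.043),"stop":([216.3,234.9],.045),"tray":([348.5,246.1],.034),"dock":([298.1,242.9],0)},
"scene":{"strip":([215.3,230.8],.026),"teeth":([318.5,240.9],.043),"stop":([402.1,258.5],.045),"tray":([262.8,237.7],.034),"dock":([320.3,258.5],0)}}
for c in P:
  print(c,ray(c,[320,240]))
  for k,(p,z) in P[c].items(): print(k,at(c,p,z).round(4))
E
```

```text
top (array([0.46429336, 0.0502313 , 1.27564003]), array([ 0.10820948, -0.02319066, -0.9939419 ]))
strip [ 0.5836 -0.1508  0.026 ]
teeth [0.6007 0.0635 0.043 ]
stop [0.6129 0.2424 0.045 ]
tray [ 0.5852 -0.0398  0.034 ]
dock [0.5975 0.069  0.    ]
scene (array([1.27704654, 0.14069301, 0.93253661]), array([-0.61387777, -0.06541562, -0.78687432]))
strip [ 0.5793 -0.1572  0.026 ]
teeth [0.5859 0.064  0.043 ]
stop [0.6061 0.2358 0.045 ]
tray [ 0.5883 -0.0523  0.034 ]
dock [0.5983 0.0705 0.    ]
```

The tray sits mid-dock on the teeth's open side, with its rear facing world −y. The grooved strip shows behind it at about (404,248) in the top view. Next I'll refine the dock pose from its corners.

```bash
python3 - <<'E'
import cv2
a=cv2.imread("pics/top0.png")[170:320,195:445]
cv2.imwrite("pics/top0z.png",cv2.resize(a,None,fx=3.2,fy=3.2,interpolation=cv2.INTER_CUBIC))
E
```

```text
(no output)
```

View pics/top0z.png

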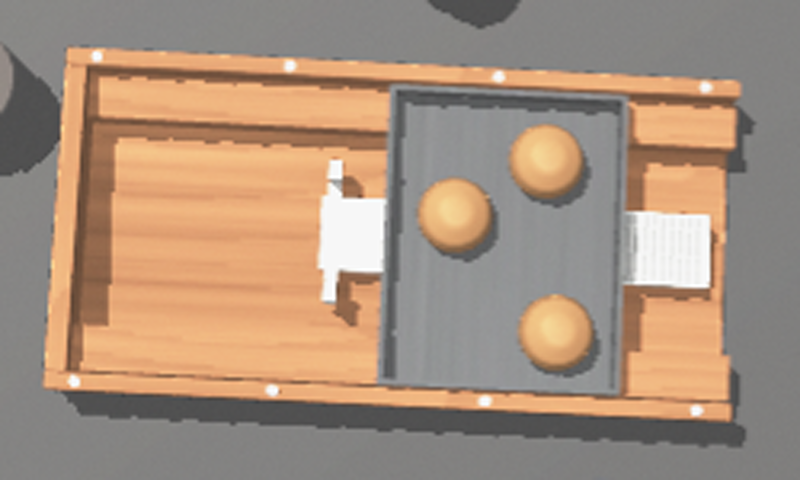

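```bash
cat >> h.py <<'E'
from scipy.optimize import least_squares
E
python3 - <<'E'
from h import *
z=lambda p:[p[0]/3.2+195-.34,p[1]/3.2+170-.34]
O=[((67,48),(.181,-.1145,.05)),((741,82),(-.274,-.1145,.05)),((46,387),(.181,.1145,.05)),((731,419),(-.274,.1145,.05)),((711,213),(-.26,-.025,.026)),((709,289),(-.26,.025,.026)),((337,160),(-.004,-.048,.043)),((328,301),(-.004,.048,.043))]
def w(p,d):
    c,s=np.cos(p[2]),np.sin(p[2]); return np.array([p[0]+c*d[0]-s*d[1],p[1]+s*d[0]+c*d[1],d[2]])
f=lambda p:np.concatenate([proj("top",w(p,d))-z(q) for q,d in O])
r=least_squares(f,[.6,.065,1.5],loss='soft_l1');print(r.x,r.fun.reshape(-1,2).round(1))
p=r.x
u=np.array([np.cos(p[2]),np.sin(p[2])])
for q in [(626,97),(618,395),(390,86),(380,383)]:
    X=at("top",z(q),.056)[:2]-p[:2]; print("tray corner dock",X@u, X@[-u[1],u[0]])
for d in [(-.26,0,.026),(-.23,0,.026),(.166,0,.045),(0,0,.043)]: print(d,w(p,d).round(4),"scene px",proj("scene",w(p,d)).round(1))
s=telemetry.observe()
from scipy.spatial.transform import Rotation as Ro
print(Ro.from_quat(s["eef_rot"],scalar_first=True).as_matrix().round(3))
E
```

```text
[0.59612689 0.07086635 1.50498069] [[-0.2 -0.6]
 [ 0.1 -0.6]
 [-1.   0.5]
 [ 0.6  0.6]
 [-0.   0.5]
 [-0.  -0.4]
 [-0.1 -0.3]
 [ 0.5  0.3]]
tray corner dock -0.19525472174790112 -0.09763892208117829
tray corner dock -0.1963978474688438 0.10095140707528717
tray corner dock -0.03718290739448227 -0.09701429582036197
tray corner dock -0.03998499024813675 0.10032237984317662
(-0.26, 0, 0.026) [ 0.579  -0.1886  0.026 ] scene px [201. 229.]
(-0.23, 0, 0.026) [ 0.581  -0.1586  0.026 ] scene px [214.5 231.4]
(0.166, 0, 0.045) [0.607  0.2365 0.045 ] scene px [402.4 258.9]
(0, 0, 0.043) [0.5961 0.0709 0.043 ] scene px [321.1 245.2]
[[ 0.959  0.284  0.   ]
 [ 0.284 -0.959 -0.   ]
 [ 0.     0.    -1.   ]]
```

Dock pose: (0.596, 0.071), yaw 1.505. This agrees with the scene view within 1–2 px for the strip and stop and about 5 px for the teeth. The tray's rear is at dock x ≈ −0.196. I'll close the fingers and travel above the exposed strip.

```bash
python3 -m pendant '[[[0.2,-0.11,0,0,1],[0.4,-0.22,0,0,1],[0.45,-0.25,0,0,1],[0.45,-0.25,0,0,1],[0.45,-0.25,0,0,1],[0.45,-0.25,0,0,1],[0.45,-0.25,0,0,1],[0.4,-0.22,0,0,1]]]' 20
```

```text
clock: 1.27
ee_pos: [0.3802, -0.3615, 0.1859]
eef_rot: [0.0, 0.99, 0.144, 0.0]
wrist_force: [0.6, -0.2, -0.6]
grip_width: 0.0444
```

```bash
python3 -m pendant '[[[0.43,-0.24,0,0,1],[0.43,-0.24,0,0,1],[0.43,-0.24,0,0,1],[0.43,-0.24,0,0,1],[0.43,-0.24,0,0,1],[0.43,-0.24,0,0,1],[0.3,-0.18,0,0,1],[0.2,-0.12,0,0,1]]]' && python3 -m pendant '[[[0,0,0,-0.08,1],[0,0,0,-0.08,1],[0,0,0,-0.08,1],[0,0,0,-0.08,1],[0,0,0,-0.08,1],[0,0,0,-0.08,1],[0,0,0,-0.08,1],[0,0,0,-0.08,1]]]'
```

```text
clock: 1.93
ee_pos: [0.5773, -0.1572, 0.1856]
eef_rot: [-0.0, 0.989, 0.145, 0.0]
wrist_force: [0.1, -0.5, -0.1]
grip_width: 0.0004
clock: 2.6
ee_pos: [0.5755, -0.16, 0.1857]
eef_rot: [0.0, 0.81, 0.587, 0.0]
wrist_force: [0.6, 0.4, -0.3]
grip_width: 0.0
```

```bash
python3 -m pendant '[[[0,0,0.2,-0.08,1],[0,0,0.2,-0.08,1],[0,0,0.2,-0.01,1],[0,0,0.1,0,1],[0,0,0.1,0,1],[0,0,0,0,1],[0,0,0,0,1],[0,0,0,0,1]]]'; cat > st.py <<'E'
from h import *
from scipy.spatial.transform import Rotation as Ro
s=telemetry.observe();p=s["ee_pos"];th=1.50498;u=np.array([np.cos(th),np.sin(th)])
d=p[:2]-[.59613,.07087]
M=Ro.from_quat(s["eef_rot"],scalar_first=True).as_matrix()
print("clock",s["clock"],"dock x,y,z mm",(np.array([d@u,d@[-u[1],u[0]],p[2]])*1000).round(1),"toolx yaw-err deg",np.degrees(np.arctan2(M[1,0],M[0,0])-th).round(2),"F",s["wrist_force"].round(1),"w",s["grip_width"])
E
python3 st.py; python3 - <<'E'
from h import *
for n in ["wrist","scene"]:
    cv2.imwrite(f"pics/{n}1.png",imaging.get_image(n)[:,:,::-1])
E
```

```text
clock: 3.27
ee_pos: [0.5762, -0.1603, 0.1227]
eef_rot: [0.001, 0.731, 0.682, 0.0]
wrist_force: [-0.3, 0.2, 0.4]
grip_width: 0.0003
clock 3.2667 dock x,y,z mm [-231.9    4.7  122.7] toolx yaw-err deg -0.16 F [-0.3  0.2  0.4] w 0.00025319192306122603
```

View pics/wrist1.png

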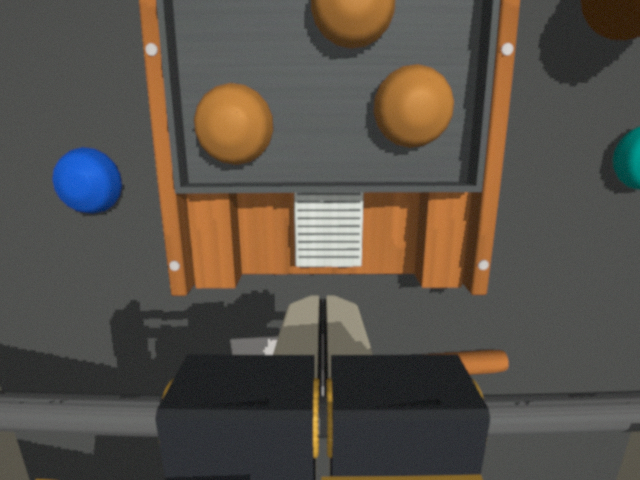

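View pics/scene1.png

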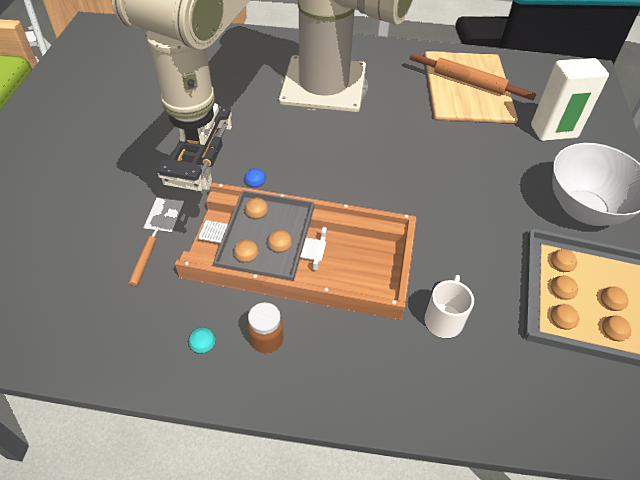

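The wrist view shows the strip centred at about x=328, ending at y≈267. The tray's rear is at y≈190 and the fingertips are lined up. I'll cross-check these with the wrist calibration.

```bash
python3 - <<'E'
from h import *
th=1.50498;u=np.array([np.cos(th),np.sin(th)])
for n,q,z in [("strip end L",(295,267),.026),("strip end R",(362,267),.026),("tray rear top L",(178,192),.056),("tray rear top R",(481,192),.056),("wall end L",(178,294),.05),("wall end R",(481,293),.05)]:
    X=at("wrist",q,z)[:2]-[.59613,.07087]; print(n,(X@u*1000).round(1),(X@[-u[1],u[0]]*1000).round(1))
s=telemetry.observe();print(proj("wrist",s["ee_pos"]))
E
```

```text
strip end L -257.5 24.9
strip end R -257.7 -26.0
tray rear top L -194.3 97.7
tray rear top R -194.9 -99.3
wall end L -269.0 107.8
wall end R -269.1 -109.9
[321.56865358 286.04138569]
```

```bash
python3 -m pendant '[[[0.05,0.03,0.1,0,1],[0.05,0.03,0.2,0,1],[0,0,0.25,0,1],[0,0,0.25,0,1],[0,0,0.2,0,1],[0,0,0.1,0,1],[0,0,0.05,0,1],[0,0,0,0,1]]]'; python3 st.py
```

```text
clock: 4.03
ee_pos: [0.5804, -0.1521, 0.0288]
eef_rot: [-0.001, 0.731, 0.683, -0.0]
wrist_force: [-0.5, 0.2, -0.2]
grip_width: 0.0005
clock 4.0333 dock x,y,z mm [-223.5    1.    28.8] toolx yaw-err deg -0.13 F [-0.5  0.2 -0.2] w 0.0005169692311209291
```

Down 16 mm in small steps.

```bash
python3 -m pendant '[[[0,0,0.04,0,1],[0,0,0.04,0,1],[0,0,0.04,0,1],[0,0,0.04,0,1],[0,0,0.03,0,1],[0,0,0.01,0,1],[0,0,0,0,1],[0,0,0,0,1]]]'; python3 st.py
```

```text
clock: 4.7
ee_pos: [0.5809, -0.1524, 0.0137]
eef_rot: [0.0, 0.731, 0.683, 0.0]
wrist_force: [-1.0, 1.0, 0.6]
grip_width: 0.0001
clock 4.7 dock x,y,z mm [-223.8    0.5   13.7] toolx yaw-err deg -0.13 F [-1.   1.   0.6] w 7.628574359219996e-05
```

No force where the strip should resist, so I'll look before going on.

```bash
python3 - <<'E'
from h import *
for n in ["wrist","scene"]:
    cv2.imwrite(f"pics/{n}2.png",imaging.get_image(n)[:,:,::-1])
a=cv2.imread("pics/scene2.png")[150:300,130:330]
cv2.imwrite("pics/scene2z.png",cv2.resize(a,None,fx=4,fy=4,interpolation=cv2.INTER_CUBIC))
E
python3 st.py
```

```text
clock 4.8 dock x,y,z mm [-223.8    0.4   13.8] toolx yaw-err deg -0.13 F [-0.6  0.9 -0.6] w 0.0007681964256150747
```

View pics/scene2z.png

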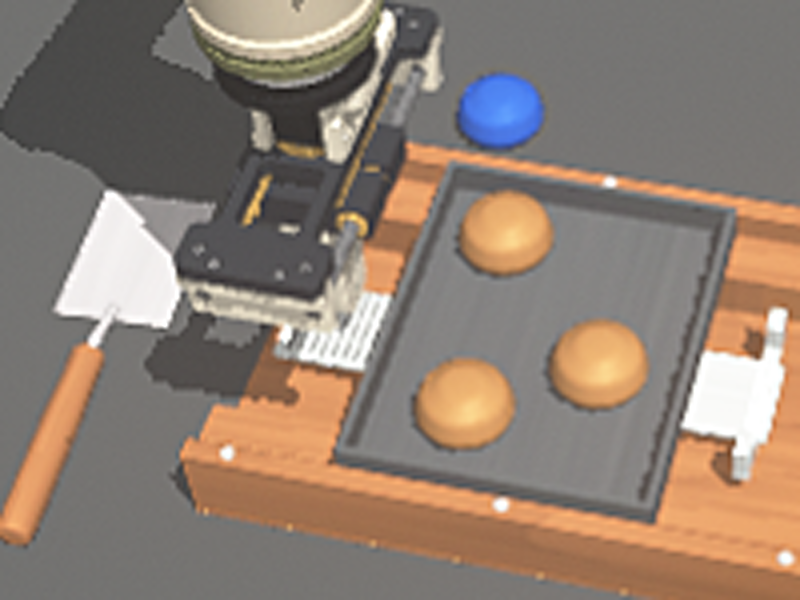

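View pics/wrist2.png

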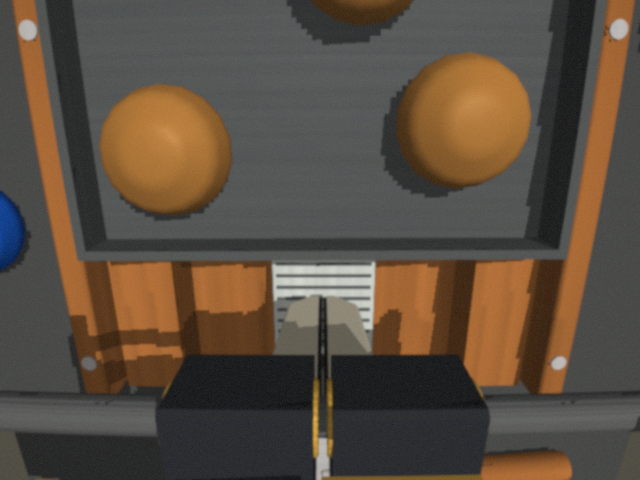

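```bash
python3 - <<'E'
from h import *
a=cv2.imread("pics/scene0.png")[215:285,285:345];b=cv2.imread("pics/scene2.png")[215:285,285:345]
cv2.imwrite("pics/cmp2.png",cv2.resize(np.hstack([a,b]),None,fx=6,fy=6,interpolation=cv2.INTER_NEAREST))
X=np.array([.59613,.07087,.043]);print(proj("scene",X),proj("scene",X-[0,0,.014]))
m=imaging.camera_model("wrist");s=telemetry.observe();print(np.array(m["R"])@s["ee_pos"]+np.array(m["t"]),m["fx"])
a=cv2.imread("pics/wrist2.png")[240:400,240:400]
cv2.imwrite("pics/wrist2z.png",cv2.resize(a,None,fx=3.7,fy=3.7,interpolation=cv2.INTER_CUBIC))
E
```

```text
[321.1409759  245.22739515] [320.97277887 249.37411105]
[-0.0004039   0.02074863  0.21447236] 414.16316935281895
```

View pics/cmp2.png

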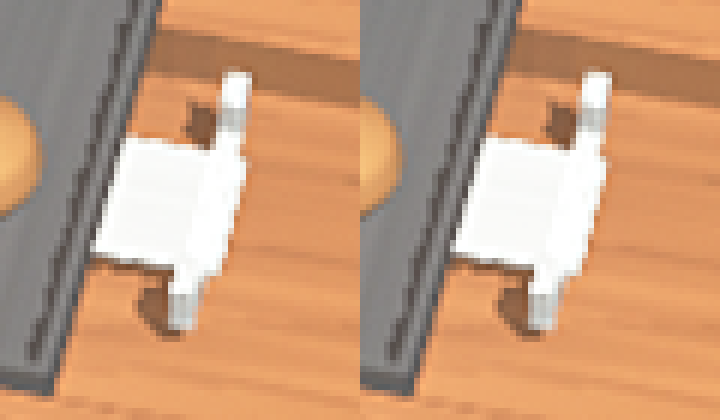

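View pics/wrist2z.png

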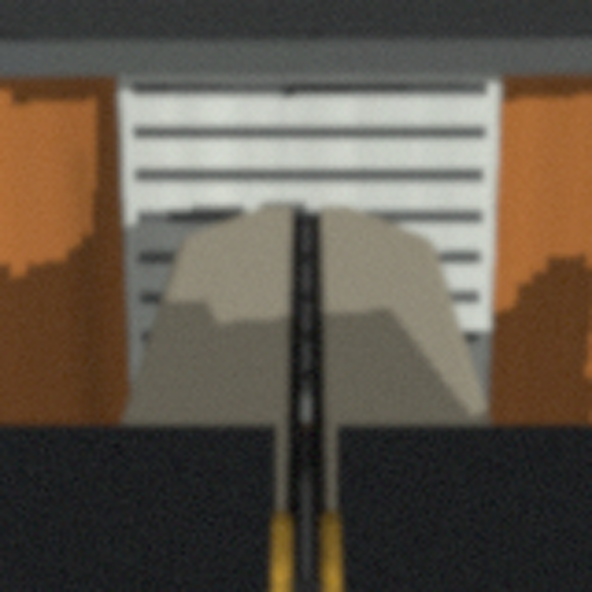

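The catch hasn't moved: the teeth look the same in both pictures. So the tips aren't touching the strip yet, and they sit higher than the reported TCP. I'll go on down in small steps, watching the force.

```bash
python3 -m pendant '[[[0,0,0.02,0,1],[0,0,0.02,0,1],[0,0,0.01,0,1],[0,0,0,0,1],[0,0,0,0,1],[0,0,0,0,1],[0,0,0,0,1],[0,0,0,0,1]]]'; python3 st.py
```

```text
clock: 5.47
ee_pos: [0.5809, -0.1524, 0.0097]
eef_rot: [0.0, 0.731, 0.683, 0.0]
wrist_force: [0.3, -0.5, -0.8]
grip_width: 0.0003
clock 5.4667 dock x,y,z mm [-223.8    0.5    9.7] toolx yaw-err deg -0.12 F [ 0.3 -0.5 -0.8] w 0.00027911590947389265
```

```bash
python3 -m pendant '[[[0,0,0.02,0,1],[0,0,0.02,0,1],[0,0,0.01,0,1],[0,0,0,0,1],[0,0,0,0,1],[0,0,0,0,1],[0,0,0,0,1],[0,0,0,0,1]]]'; python3 st.py
```

```text
clock: 6.13
ee_pos: [0.5809, -0.1524, 0.0057]
eef_rot: [0.0, 0.731, 0.683, 0.0]
wrist_force: [0.1, 0.0, -0.0]
grip_width: 0.0006
clock 6.1333 dock x,y,z mm [-223.8    0.5    5.7] toolx yaw-err deg -0.12 F [ 0.1  0.  -0. ] w 0.0006178981764052801
```

```bash
python3 - <<'E'
from h import *
for n in ["wrist","scene"]:
    cv2.imwrite(f"pics/{n}3.png",imaging.get_image(n)[:,:,::-1])
a=cv2.imread("pics/wrist3.png")[230:390,220:420]
b=cv2.imread("pics/scene3.png")[195:265,165:255]
cv2.imwrite("pics/w3z.png",np.vstack([cv2.resize(a,(700,560),interpolation=cv2.INTER_CUBIC)]))
cv2.imwrite("pics/s3z.png",cv2.resize(b,None,fx=7,fy=7,interpolation=cv2.INTER_CUBIC))
E
```

```text
(no output)
```

View pics/w3z.png

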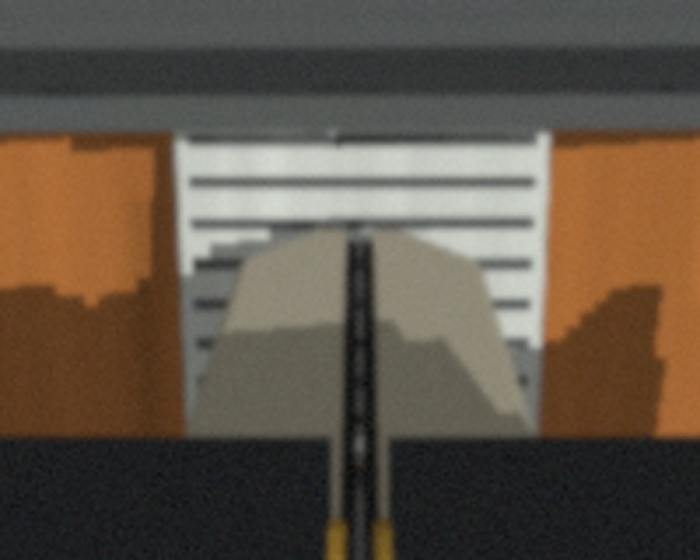

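View pics/s3z.png

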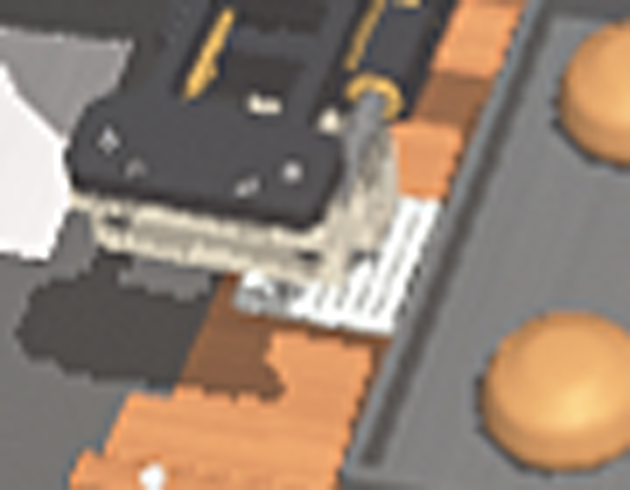

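```bash
python3 - <<'E'
from h import *
th=1.50498;u=np.array([np.cos(th),np.sin(th),0]);v=np.array([-u[1],u[0],0])
p=telemetry.observe()["ee_pos"]
im=cv2.imread("pics/scene3.png")[120:300,120:320];im=cv2.resize(im,None,fx=4,fy=4,interpolation=cv2.INTER_CUBIC)[:600]
def dot(X,c,t):
    q=(proj("scene",X)-[120,120])*4;q=tuple(int(round(a)) for a in q);cv2.circle(im,q,4,c,-1);cv2.putText(im,t,q,0,.5,c,1)
dot(p,(0,0,255),"T")
for h in (84,): 
  for a in (-37,37):
    for b in (-94,94): dot(p+u*a/1e3+v*b/1e3+[0,0,h/1e3],(255,0,0),f"{a},{b}")
for h in (0,20,40,60): dot(p+v*.0+[0,0,h/1e3],(0,0,255),str(h))
cv2.imwrite("pics/ov3.png",im)
E
```

```text
(no output)
```

View pics/ov3.png

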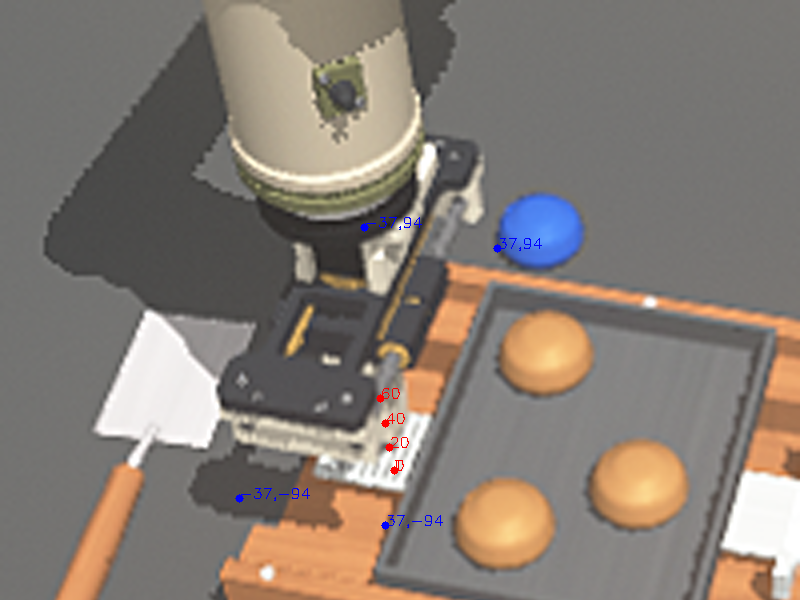

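The visible gripper body sits about 40 mm higher than the reported pose implies. That matches the wrist view, where the fingertips look short. I'll keep creeping down and judge by force and pictures.

```bash
python3 -m pendant '[[[0,0,0.02,0,1],[0,0,0.02,0,1],[0,0,0.02,0,1],[0,0,0.02,0,1],[0,0,0.02,0,1],[0,0,0,0,1],[0,0,0,0,1],[0,0,0,0,1]]]'; python3 st.py
```

```text
clock: 6.9
ee_pos: [0.5809, -0.1524, -0.0023]
eef_rot: [-0.0, 0.731, 0.683, 0.0]
wrist_force: [0.7, 0.3, -0.3]
grip_width: 0.0004
clock 6.9 dock x,y,z mm [-223.8    0.5   -2.3] toolx yaw-err deg -0.12 F [ 0.7  0.3 -0.3] w 0.0003776603881290037
```

```bash
python3 -m pendant '[[[0,0,0.02,0,1],[0,0,0.02,0,1],[0,0,0.02,0,1],[0,0,0.02,0,1],[0,0,0.02,0,1],[0,0,0,0,1],[0,0,0,0,1],[0,0,0,0,1]]]'; python3 st.py;  python3 - <<'E'
from h import *
for n in ["wrist","scene"]:
    cv2.imwrite(f"pics/{n}4.png",imaging.get_image(n)[:,:,::-1])
b=cv2.imread("pics/scene4.png")[150:300,130:330]
cv2.imwrite("pics/s4z.png",cv2.resize(b,None,fx=4,fy=4,interpolation=cv2.INTER_CUBIC))
E
```

```text
clock: 7.57
ee_pos: [0.581, -0.1524, -0.0101]
eef_rot: [0.0, 0.731, 0.683, 0.0]
wrist_force: [-1.7, -0.2, 5.0]
grip_width: 0.0005
clock 7.5667 dock x,y,z mm [-223.8    0.4  -10.1] toolx yaw-err deg -0.12 F [-1.7 -0.2  5. ] w 0.0004625347542401434
```

View pics/s4z.png

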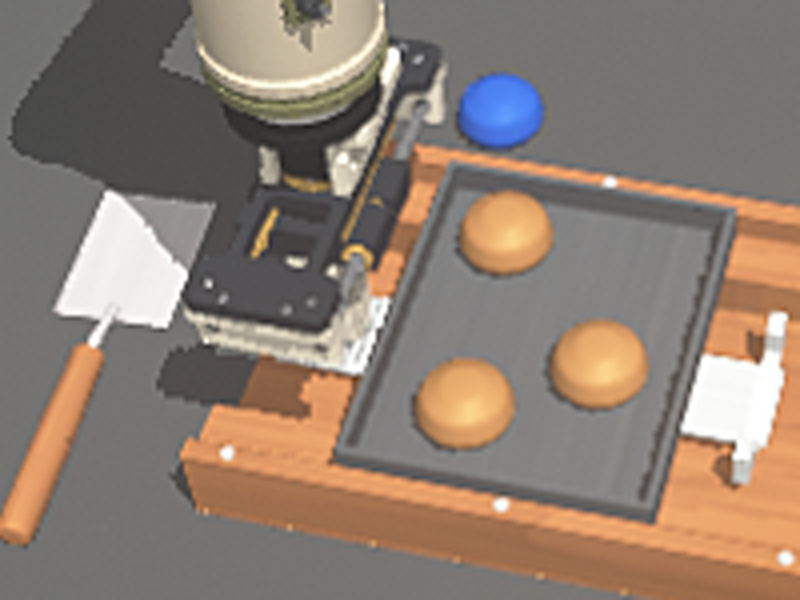

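View pics/wrist4.png

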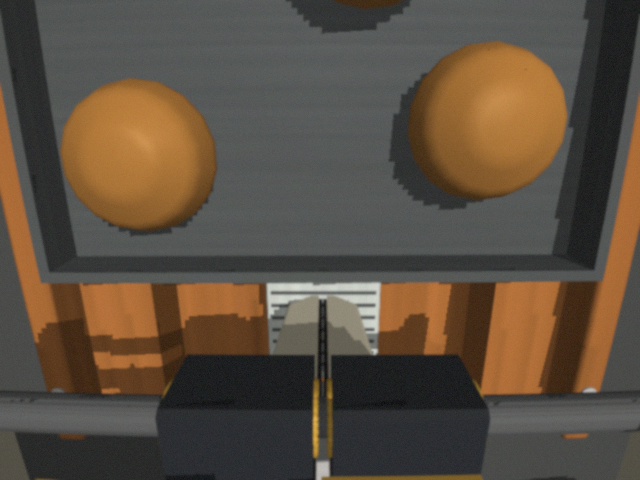

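Contact now: Fz is 5 N with the tips on the strip. By force, that is about 3–4 mm of travel. I'll press on towards full depth.

```bash
python3 -m pendant '[[[0,0,0.02,0,1],[0,0,0.02,0,1],[0,0,0.02,0,1],[0,0,0.02,0,1],[0,0,0.02,0,1],[0,0,0.01,0,1],[0,0,0,0,1],[0,0,0,0,1]]]'; python3 st.py;  python3 - <<'E'
from h import *
for n in ["wrist","scene"]:
    cv2.imwrite(f"pics/{n}5.png",imaging.get_image(n)[:,:,::-1])
a=cv2.imread("pics/scene0.png")[215:285,285:345];b=cv2.imread("pics/scene5.png")[215:285,285:345]
cv2.imwrite("pics/cmp5.png",cv2.resize(np.hstack([a,b]),None,fx=6,fy=6,interpolation=cv2.INTER_NEAREST))
E
```

```text
clock: 8.33
ee_pos: [0.581, -0.1524, -0.0186]
eef_rot: [0.0, 0.731, 0.683, 0.0]
wrist_force: [-3.0, 1.2, 7.9]
grip_width: 0.0008
clock 8.3333 dock x,y,z mm [-223.8    0.4  -18.6] toolx yaw-err deg -0.13 F [-3.   1.2  7.9] w 0.0007619540626333271
```

View pics/cmp5.png

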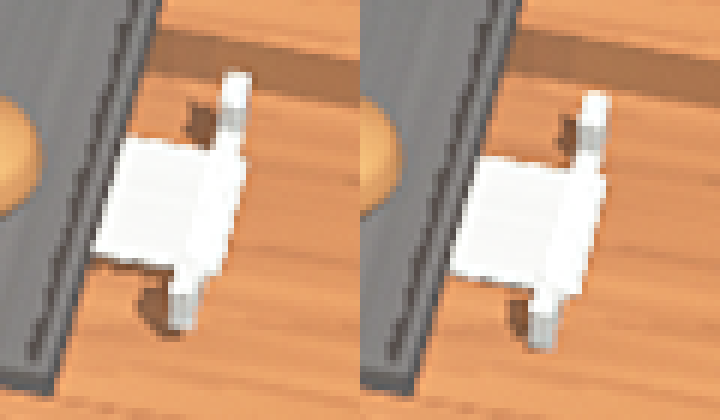

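Teeth down about 3.3 px, or roughly 11 mm. A few mm more.

```bash
python3 -m pendant '[[[0,0,0.01,0,1],[0,0,0.01,0,1],[0,0,0.01,0,1],[0,0,0,0,1],[0,0,0,0,1],[0,0,0,0,1],[0,0,0,0,1],[0,0,0,0,1]]]'; python3 st.py
```

```text
clock: 9.1
ee_pos: [0.581, -0.1524, -0.0209]
eef_rot: [0.0, 0.731, 0.683, 0.0]
wrist_force: [-3.4, 1.5, 8.9]
grip_width: 0.0001
clock 9.1 dock x,y,z mm [-223.8    0.4  -20.9] toolx yaw-err deg -0.12 F [-3.4  1.5  8.9] w 0.00013691222087560258
```

Fully down to within a millimetre. Now push along the dock with the depth held.

```bash
python3 -m pendant '[[[0.03,0,0,0,1],[0.05,0,0,0,1],[0.05,0,0,0,1],[0.05,0,0,0,1],[0.05,0,0,0,1],[0.05,0,0,0,1],[0.05,0,0,0,1],[0.05,0,0,0,1]]]'; python3 st.py
python3 - <<'E'
from h import *
for n in ["wrist","scene"]:
    cv2.imwrite(f"pics/{n}6.png",imaging.get_image(n)[:,:,::-1])
a=cv2.imread("pics/scene0.png")[190:290,200:330];b=cv2.imread("pics/scene6.png")[190:290,200:330]
cv2.imwrite("pics/cmp6.png",cv2.resize(np.hstack([a,b]),None,fx=3,fy=3,interpolation=cv2.INTER_NEAREST))
E
```

```text
clock: 9.77
ee_pos: [0.5849, -0.125, -0.0196]
eef_rot: [0.003, 0.731, 0.682, -0.0]
wrist_force: [-0.4, -11.0, 7.6]
grip_width: 0.0005
clock 9.7667 dock x,y,z mm [-196.2   -1.7  -19.6] toolx yaw-err deg -0.15 F [ -0.4 -11.    7.6] w 0.0005475072992890673
```

View pics/cmp6.png

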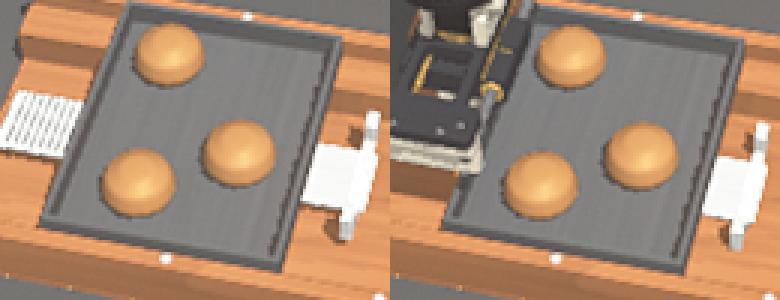

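View pics/wrist6.png

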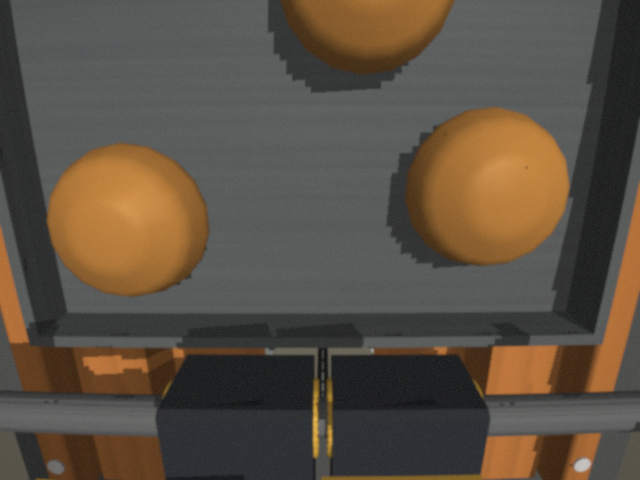

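The tray is moving: it has come about 8 mm at an 11 N push, and the teeth are about 12 mm down. Pushing has lifted the tip by about 1.3 mm, so I'll add a little depth and continue.

```bash
python3 -m pendant '[[[0.04,0,0.01,0,1],[0.04,0,0.005,0,1],[0.04,0,0,0,1],[0.04,0,0,0,1],[0.03,0,0,0,1],[0.02,0,0,0,1],[0,0,0,0,1],[0,0,0,0,1]]]'; python3 st.py
python3 - <<'E'
from h import *
for n in ["wrist","scene"]:
    cv2.imwrite(f"pics/{n}7.png",imaging.get_image(n)[:,:,::-1])
a=cv2.imread("pics/scene0.png")[190:290,200:330];b=cv2.imread("pics/scene7.png")[190:290,200:330]
cv2.imwrite("pics/cmp7.png",cv2.resize(np.hstack([a,b]),None,fx=3,fy=3,interpolation=cv2.INTER_NEAREST))
E
```

```text
clock: 10.53
ee_pos: [0.5871, -0.1089, -0.0198]
eef_rot: [0.004, 0.731, 0.682, 0.0]
wrist_force: [0.1, -11.2, 12.7]
grip_width: 0.0006
clock 10.5333 dock x,y,z mm [-180.    -2.9  -19.8] toolx yaw-err deg -0.16 F [  0.1 -11.2  12.7] w 0.0006110710957089302
```

View pics/cmp7.png

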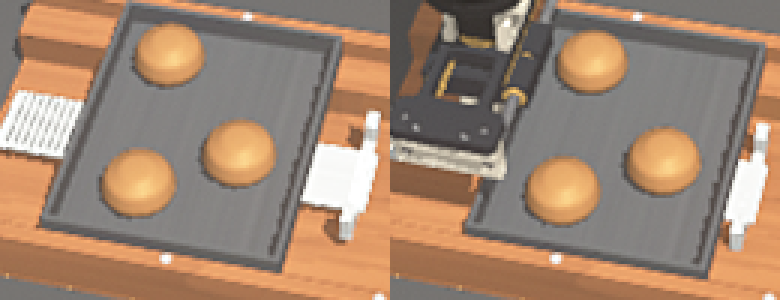

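Bottomed (Fz 12.7 N). The tray front is just short of the teeth, which are down. Continue, trimming the sideways drift.

```bash
python3 -m pendant '[[[0.03,-0.005,0,0,1],[0.06,-0.01,0,0,1],[0.06,-0.01,0,0,1],[0.06,-0.01,0,0,1],[0.06,-0.01,0,0,1],[0.06,-0.005,0,0,1],[0.06,-0.005,0,0,1],[0.06,-0.005,0,0,1]]]'; python3 st.py
```

```text
clock: 11.3
ee_pos: [0.586, -0.0729, -0.0198]
eef_rot: [0.005, 0.731, 0.682, 0.001]
wrist_force: [5.9, -15.1, 8.7]
grip_width: 0.0006
clock 11.3 dock x,y,z mm [-144.2    0.7  -19.8] toolx yaw-err deg -0.17 F [  5.9 -15.1   8.7] w 0.0006266354204944872
```

```bash
python3 -m pendant '[[[0.06,-0.001,0.01,0,1],[0.06,-0.001,0,0,1],[0.06,-0.002,0,0,1],[0.06,-0.002,0,0,1],[0.06,-0.002,0,0,1],[0.06,-0.002,0,0,1],[0.06,-0.002,0,0,1],[0.05,-0.002,0,0,1]]]'; python3 st.py
python3 - <<'E'
from h import *
for n in ["wrist","scene"]:
    cv2.imwrite(f"pics/{n}8.png",imaging.get_image(n)[:,:,::-1])
E
```

```text
clock: 11.97
ee_pos: [0.5884, -0.0357, -0.02]
eef_rot: [0.006, 0.731, 0.682, 0.002]
wrist_force: [8.4, -17.3, 10.7]
grip_width: 0.0006
clock 11.9667 dock x,y,z mm [-106.9    0.7  -20. ] toolx yaw-err deg -0.18 F [  8.4 -17.3  10.7] w 0.0005697759301950233
```

View pics/wrist8.png

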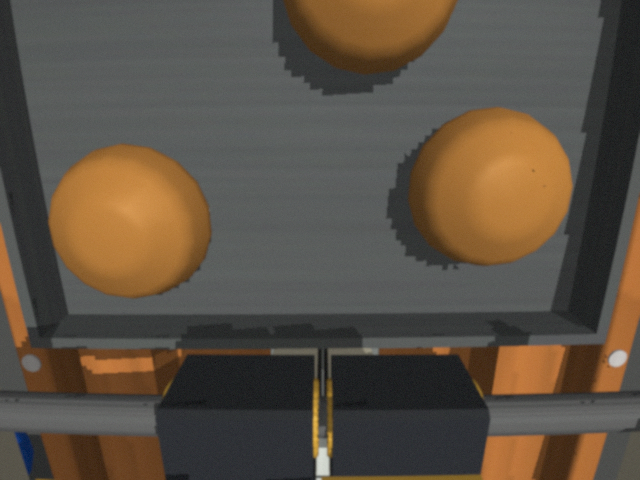

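View pics/scene8.png

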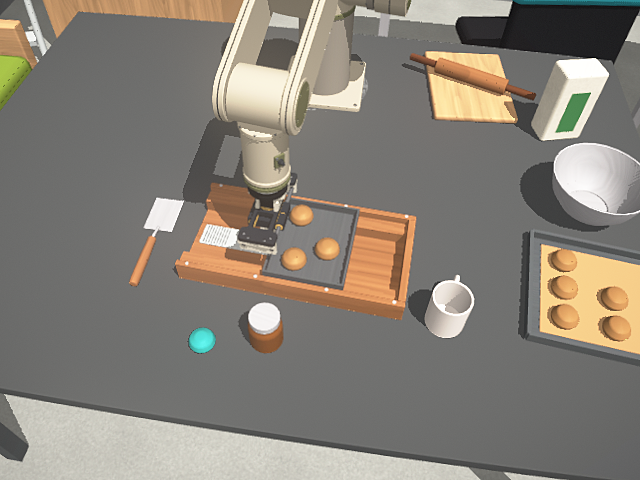

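Tray crossing the teeth, all rolls in it, finger centred, jar/mug/spatula untouched. Continue.

```bash
python3 -m pendant '[[[0.06,0.004,0,0,1],[0.06,0.004,0,0,1],[0.06,0.004,0,0,1],[0.06,0.002,0,0,1],[0.06,0,0,0,1],[0.06,0,0,0,1],[0.06,0,0,0,1],[0.06,0,0,0,1]]]'; python3 st.py
```

```text
clock: 12.73
ee_pos: [0.5907, 0.0029, -0.0202]
eef_rot: [0.004, 0.731, 0.682, 0.001]
wrist_force: [-0.4, -16.2, 16.6]
grip_width: 0.0003
clock 12.7333 dock x,y,z mm [-68.2   1.  -20.2] toolx yaw-err deg -0.18 F [ -0.4 -16.2  16.6] w 0.0002636154540867552
```

```bash
python3 -m pendant '[[[0.06,0,0,0,1],[0.06,0,0,0,1],[0.06,0,0,0,1],[0.06,0,0,0,1],[0.06,0,0,0,1],[0.06,0,0,0,1],[0.05,0,0,0,1],[0.03,0,0,0,1]]]'; python3 st.py
python3 - <<'E'
from h import *
for n in ["wrist","scene","top"]:
    cv2.imwrite(f"pics/{n}9.png",imaging.get_image(n)[:,:,::-1])
b=cv2.imread("pics/scene9.png")[170:330,220:430]
cv2.imwrite("pics/s9z.png",cv2.resize(b,None,fx=3.7,fy=3.7,interpolation=cv2.INTER_CUBIC))
E
```

```text
clock: 13.4
ee_pos: [0.593, 0.0384, -0.0203]
eef_rot: [0.004, 0.731, 0.682, 0.001]
wrist_force: [-0.8, -16.9, 17.5]
grip_width: 0.0006
clock 13.4 dock x,y,z mm [-32.6   1.  -20.3] toolx yaw-err deg -0.16 F [ -0.8 -16.9  17.5] w 0.0006183222469688467
```

View pics/s9z.png

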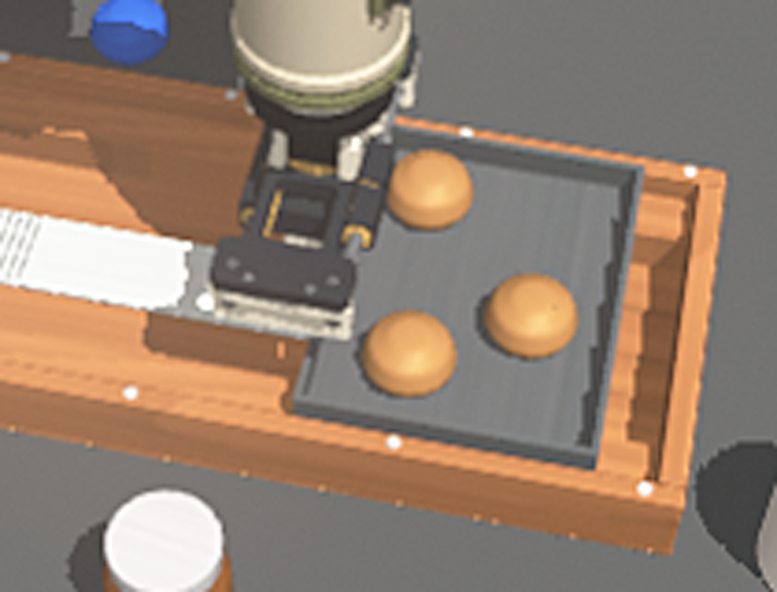

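View pics/wrist9.png

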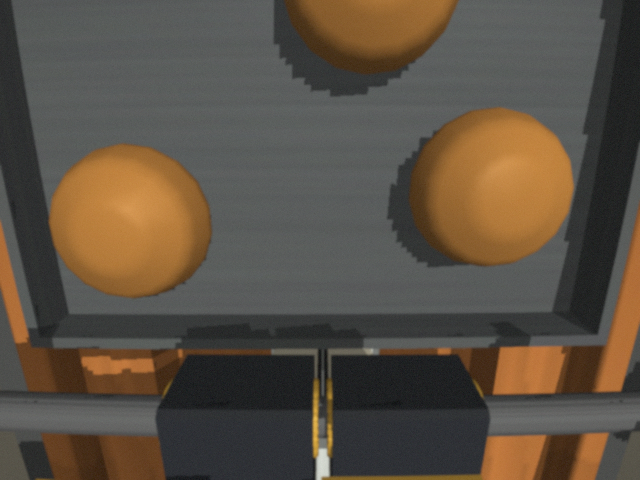

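About 28 mm left to the stop. Slower now.

```bash
python3 -m pendant '[[[0.04,0,0,0,1],[0.05,0,0,0,1],[0.05,0,0,0,1],[0.05,0,0,0,1],[0.04,0,0,0,1],[0.03,0,0,0,1],[0.02,0,0,0,1],[0,0,0,0,1]]]'; python3 st.py
python3 - <<'E'
from h import *
cv2.imwrite(f"pics/top10.png",imaging.get_image("top")[:,:,::-1])
b=cv2.imread("pics/top10.png")[170:320,195:445]
cv2.imwrite("pics/t10z.png",cv2.resize(b,None,fx=3.2,fy=3.2,interpolation=cv2.INTER_CUBIC))
E
```

```text
clock: 14.22
ee_pos: [0.5944, 0.061, -0.0206]
eef_rot: [0.004, 0.731, 0.682, 0.001]
wrist_force: [1.1, -14.4, 14.4]
grip_width: 0.0002
clock 14.2167 dock x,y,z mm [-10.    1.  -20.6] toolx yaw-err deg -0.16 F [  1.1 -14.4  14.4] w 0.00017459568646241745
```

View pics/t10z.png

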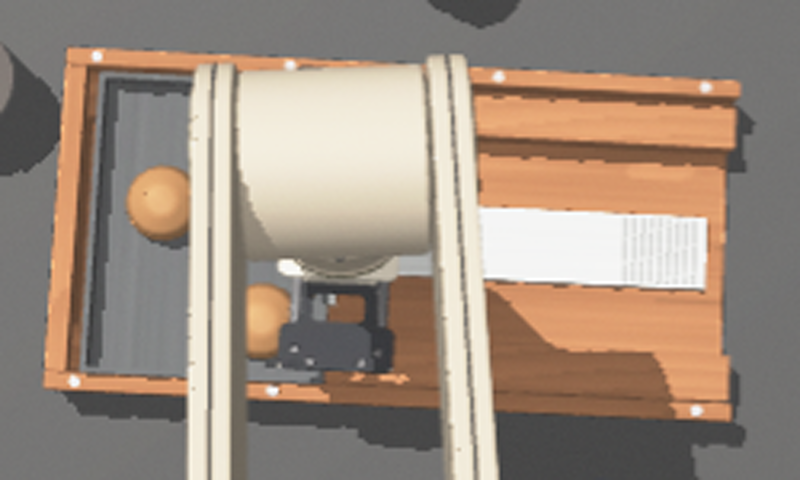

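Roughly 5–8 mm remain. Creep on until the push force jumps.

```bash
python3 -m pendant '[[[0.015,0,0,0,1],[0.015,0,0,0,1],[0.015,0,0,0,1],[0.01,0,0,0,1],[0.01,0,0,0,1],[0,0,0,0,1],[0,0,0,0,1],[0,0,0,0,1]]]'; python3 st.py
```

```text
clock: 14.93
ee_pos: [0.5947, 0.0658, -0.0206]
eef_rot: [0.004, 0.731, 0.682, 0.001]
wrist_force: [1.0, -15.7, 15.0]
grip_width: 0.0005
clock 14.9333 dock x,y,z mm [ -5.1   1.1 -20.6] toolx yaw-err deg -0.18 F [  1.  -15.7  15. ] w 0.00047794289668437077
```

```bash
python3 -m pendant '[[[0.01,0,0,0,1],[0.01,0,0,0,1],[0.01,0,0,0,1],[0.01,0,0,0,1],[0,0,0,0,1],[0,0,0,0,1],[0,0,0,0,1],[0,0,0,0,1]]]'; python3 st.py
```

```text
clock: 15.6
ee_pos: [0.5949, 0.069, -0.0206]
eef_rot: [0.004, 0.731, 0.682, 0.001]
wrist_force: [0.4, -16.0, 14.5]
grip_width: 0.0003
clock 15.6 dock x,y,z mm [ -2.    1.1 -20.6] toolx yaw-err deg -0.18 F [  0.4 -16.   14.5] w 0.0003013472288812728
```

```bash
python3 -m pendant '[[[0.01,0,0,0,1],[0.01,0,0,0,1],[0.01,0,0,0,1],[0,0,0,0,1],[0,0,0,0,1],[0,0,0,0,1],[0,0,0,0,1],[0,0,0,0,1]]]'; python3 st.py
python3 - <<'E'
from h import *
for n in ["scene","top"]: cv2.imwrite(f"pics/{n}11.png",imaging.get_image(n)[:,:,::-1])
b=cv2.imread("pics/top11.png")[180:300,205:265]; c=cv2.imread("pics/scene11.png")[200:320,370:430]
cv2.imwrite("pics/t11z.png",cv2.resize(np.hstack([b,c]),None,fx=4.8,fy=4.8,interpolation=cv2.INTER_CUBIC))
E
```

```text
clock: 16.27
ee_pos: [0.595, 0.0703, -0.0206]
eef_rot: [0.004, 0.731, 0.682, 0.0]
wrist_force: [0.1, -20.4, 16.0]
grip_width: 0.0005
clock 16.2667 dock x,y,z mm [ -0.6   1.  -20.6] toolx yaw-err deg -0.19 F [  0.1 -20.4  16. ] w 0.0005265368860043021
```

View pics/t11z.png

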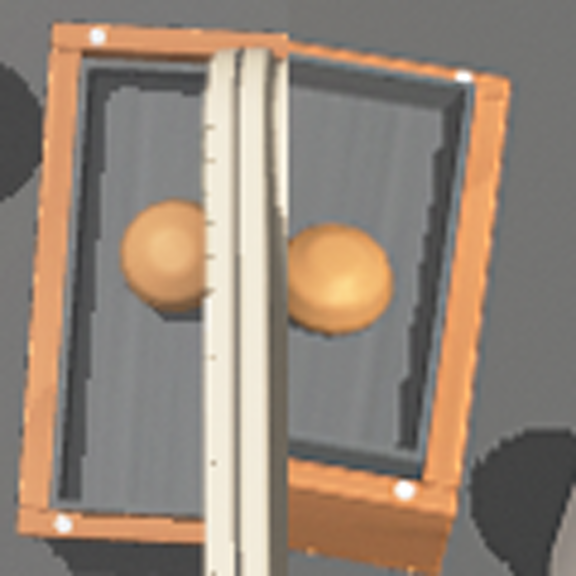

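The tray now lies flush with the end-stop wall in both views, and the force rose while the motion stalled. One small push to confirm.

```bash
python3 -m pendant '[[[0.01,0,0,0,1],[0.01,0,0,0,1],[0,0,0,0,1],[0,0,0,0,1],[0,0,0,0,1],[0,0,0,0,1],[0,0,0,0,1],[0,0,0,0,1]]]'; python3 st.py
```

```text
clock: 17.03
ee_pos: [0.595, 0.0702, -0.0206]
eef_rot: [0.005, 0.731, 0.682, -0.001]
wrist_force: [-1.0, -27.9, 16.6]
grip_width: 0.0006
clock 17.0333 dock x,y,z mm [ -0.7   1.1 -20.6] toolx yaw-err deg -0.22 F [ -1.  -27.9  16.6] w 0.0005944048492623718
```

Home: it's stalled at 28 N with no more motion. I'll back off the tray a little with the strip still held, so the lift doesn't drag the tray up.

```bash
python3 -m pendant '[[[-0.02,0,0,0,1],[-0.02,0,0,0,1],[-0.02,0,0,0,1],[-0.02,0,0,0,1],[-0.02,0,0,0,1],[-0.02,0,0,0,1],[0,0,0,0,1],[0,0,0,0,1]]]'; python3 st.py
```

```text
clock: 17.7
ee_pos: [0.5946, 0.0689, -0.0207]
eef_rot: [0.001, 0.731, 0.683, 0.003]
wrist_force: [3.5, 7.4, 11.8]
grip_width: 0.0005
clock 17.7 dock x,y,z mm [ -2.1   1.4 -20.7] toolx yaw-err deg -0.12 F [ 3.5  7.4 11.8] w 0.0005048483086864833
```

```bash
python3 -m pendant '[[[-0.02,0,-0.01,0,1],[-0.02,0,-0.01,0,1],[-0.01,0,0,0,1],[0,0,0,0,1],[0,0,0,0,1],[0,0,0,0,1],[0,0,0,0,1],[0,0,0,0,1]]]'; python3 st.py
```

```text
clock: 18.37
ee_pos: [0.5932, 0.0647, -0.0201]
eef_rot: [0.001, 0.731, 0.683, 0.003]
wrist_force: [2.0, 6.2, 9.3]
grip_width: 0.0004
clock 18.3667 dock x,y,z mm [ -6.4   2.5 -20.1] toolx yaw-err deg -0.11 F [2.  6.2 9.3] w 0.0003776656793699896
```

Clear of the tray by about 5 mm. Lift straight up.

```bash
python3 -m pendant '[[[0,0,-0.05,0,1],[0,0,-0.08,0,1],[0,0,-0.1,0,1],[0,0,-0.12,0,1],[0,0,-0.2,0,1],[0,0,-0.3,0,1],[0,0,-0.3,0,1],[0,0,-0.3,0,1]]]'; python3 st.py; python3 -m pendant '[[[0,0,-0.3,0,1],[-0.2,0,-0.2,0,1],[-0.4,0,0,0,1],[-0.4,0,0,0,1],[-0.4,0,0,0,1],[-0.4,0,0,0,1],[-0.4,0,0,0,1],[-0.3,0,0,0,1]]]'; python3 st.py
python3 - <<'E'
from h import *
for n in ["scene","top"]: cv2.imwrite(f"pics/{n}12.png",imaging.get_image(n)[:,:,::-1])
b=cv2.imread("pics/top12.png")[170:320,195:445]
cv2.imwrite("pics/t12z.png",cv2.resize(b,None,fx=3.2,fy=3.2,interpolation=cv2.INTER_CUBIC))
E
```

```text
clock: 19.03
ee_pos: [0.5896, 0.0627, 0.0945]
eef_rot: [-0.001, 0.731, 0.683, -0.001]
wrist_force: [0.9, -0.6, -0.5]
grip_width: 0.0004
clock 19.0333 dock x,y,z mm [-8.5  5.9 94.5] toolx yaw-err deg -0.14 F [ 0.9 -0.6 -0.5] w 0.0004109816987828819
clock: 19.7
ee_pos: [0.5759, -0.139, 0.1338]
eef_rot: [-0.0, 0.731, 0.682, -0.001]
wrist_force: [0.2, 1.4, 0.4]
grip_width: 0.0005
clock 19.7 dock x,y,z mm [-210.8    6.3  133.8] toolx yaw-err deg -0.19 F [0.2 1.4 0.4] w 0.00048053792959007463
```

View pics/t12z.png

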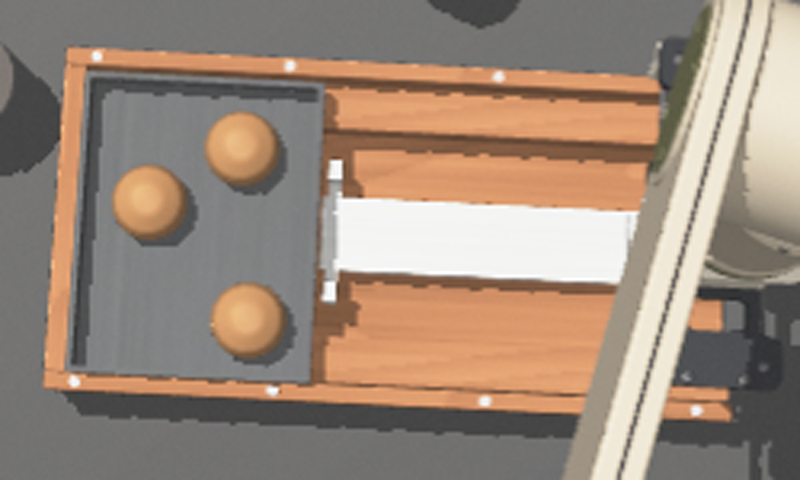

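View pics/scene12.png

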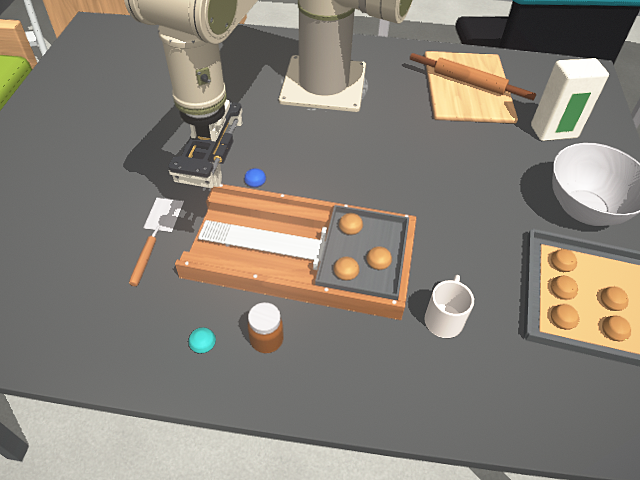

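The tray is against the stop. The teeth are back at their original "up" pixels, (336,165) and (329,292) in the zoom, right behind the tray. One number check, then hand in.

```bash
python3 - <<'E'
from h import *
z=lambda p:[p[0]/3.2+195-.34,p[1]/3.2+170-.34]
th=1.50498;u=np.array([np.cos(th),np.sin(th)])
for q in [(324,85),(311,382),(89,75),(70,369)]:
    X=at("top",z(q),.056)[:2]-[.59613,.07087]; print((X@u*1000).round(1),(X@[-u[1],u[0]]*1000).round(1))
print(telemetry.observe()["wrist_force"].round(1))
manip.finish_job()
E
```

```text
6.8 -95.5
5.1 101.8
163.5 -94.4
162.9 101.0
[ 0.4 -0.1  0.4]
the job is handed in; nothing more can be done
```

The job is done and handed in at about 20 s, and no verdict was reported. With closed fingertips I pressed the catch strip fully down and held it there while pushing the tray over the teeth to the end stop. I then backed off about 5 mm, let the catch spring up behind the tray and moved clear.

**Last checks:**
- **Tray position:** its rear face is at dock x of about +5 to +7 mm (home is +6). The push stalled at 28 N with no further motion.
- **Front edge disagrees slightly:** the picture put it at 163 mm against a nominal 166 mm. That is within the few mm my pixel readings can resolve, and the tray looks flush with the stop in both views.
- **Catch:** the teeth are back at their original "up" pixels, directly behind the tray.
- **Everything else:** all three rolls are in the tray. The jar, mug, spatula and the blue and turquoise look-alikes are where they started, and the wrist force is about 0.

**What disagreed:** the closed fingertips sat about 30 mm above the reported TCP, so the strip was only reached at a reported z of about −7 mm. I set the pressing depth from force and from pictures of the teeth. While the tray was over the teeth I judged depth from force and height only. It should have been about 12 to 14 mm, but I took no close picture of the teeth at that stage.

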